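# Shut down the gas forge

### The job

The gas forge is still running on one of its two burners; shut it down for the day. First turn the lever of the main gas cock fully shut, so that the pipe burns empty, then turn the lever of the burner cock that is still open fully shut, each right round to its stop, square across its pipe. Leave the burner cock that is already shut as it is, and do not disturb the tools lying on the bench.

Things in the scene. Friction and masses are not known exactly. Their poses are not given: they have to be found in the camera images.
- main_cock (a joint): Lever of the main gas cock. 0 = along its pipe, pointing downstream (fully open); 1.571 = square across its pipe (fully shut). Turns clockwise seen from above to shut; a hard stop at each end; dry friction about 0.5 N m (7 N at the sleeve's middle), no spring: it stays where left. It starts open, or nearly (0 to 0.12).
- main_cock_stem (a point): On the vertical stem axis of this cock, at the sleeve's mid height (180 mm above the bench); does not move with the lever. The main cock sits in the header, the long level pipe that comes up from the bench at the robot's right hand, and is the first cock on it; header runs along the y axis of the gas train.
- main_cock_grip (a point): Middle of the yellow sleeve of this lever, 70 mm out from the stem axis, on its mid height (180 mm above the bench); the sleeve is 71 mm long (from 34 to 105 mm out), 22 mm wide and 9 mm thick, level. This point swings with the lever: its x axis points outward along the lever, z up. Below the sleeve there is 35 mm of free air down to the pipe, 26 mm over its thickest fittings.
- burner_cock_a (a joint): Lever of one of the two burner cocks (it may be the left or the right). 0 = along its pipe, pointing downstream (fully open); 1.571 = square across its pipe (fully shut). Turns clockwise seen from above to shut; a hard stop at each end; dry friction about 0.5 N m (7 N at the sleeve's middle), no spring: it stays where left. Still burning: starts open or a little throttled (0 to 0.35).
- burner_cock_a_stem (a point): On the vertical stem axis of this cock, at the sleeve's mid height (180 mm above the bench); does not move with the lever. Both burner cocks sit side by side, 200 mm apart, on short pipes that run from the header away from the robot to the forge.
- burner_cock_a_grip (a point): Middle of the yellow sleeve of this lever, 70 mm out from the stem axis, on its mid height (180 mm above the bench); the sleeve is 71 mm long (from 34 to 105 mm out), 22 mm wide and 9 mm thick, level. This point swings with the lever: its x axis points outward along the lever, z up. Below the sleeve there is 35 mm of free air down to the pipe, 26 mm over its thickest fittings.
- burner_cock_b (a joint): Lever of the other burner cock. 0 = along its pipe, pointing downstream (fully open); 1.571 = square across its pipe (fully shut). Turns clockwise seen from above to shut; a hard stop at each end; dry friction about 0.5 N m (7 N at the sleeve's middle), no spring: it stays where left. It is already shut at the start (1.54 to 1.571), and must stay shut.
- burner_cock_b_stem (a point): On the vertical stem axis of this cock, at the sleeve's mid height (180 mm above the bench); does not move with the lever. The forge is a dark steel box 240 mm high, in the gas train's frame from x = 360 to 620 and y = -130 to 290 mm; a porch 100 mm deep at its two y ends carries a firebrick, up to 112 mm high.
- burner_cock_b_grip (a point): Middle of the yellow sleeve of this lever, 70 mm out from the stem axis, on its mid height (180 mm above the bench); the sleeve is 71 mm long (from 34 to 105 mm out), 22 mm wide and 9 mm thick, level. This point swings with the lever: its x axis points outward along the lever, z up. Below the sleeve there is 35 mm of free air down to the pipe, 26 mm over its thickest fittings.
- gas_train: Bolted-down unit of black iron piping (21 mm outside, axis 130 mm up) and gas forge; never moves. Origin on the bench under the header; x from header to forge (downstream in the burner pipes), y along the header (downstream), z up. In mm: riser at (0, -345), main cock stem (0, -240), burner cock stems (75, -20) and (75, 180), end leg (0, 260) with a gauge up to 245 high.
- hammer: Loose cross-peen hammer 300 mm long lying on the bench between the main cock and the forge; a bystander. Origin on the bench under it, x along it to the head.
- wire_brush: Loose wire brush 220 mm long lying on the bench between the robot and the header; a bystander. Origin on the bench under it, x along it.
- tongs: Loose forging tongs 420 mm long lying flat on the bench to the left of the piping; a bystander. Origin on the bench under it, x along it to the jaws.

How it is judged:
By the outcome, as a careful person would: the job done as asked, in the order asked, and still so for the second after the job is handed in, with the robot touching nothing.
It also fails if it takes over 51 s, if anything falls off the work surface, if the arm or the gripper's body presses on something with over 40 N, if the wrist force passes 120 N, or if a joint passes its speed limit or range.

### The arm

A 6-joint arm with a two-finger parallel gripper is mounted at the origin on the work surface. World frame = base frame: x ahead of the robot, y to its left, z up, the work surface at z = 0. Lengths are in mm, angles in rad, forces in N, time in s.
With the tool pointing down it reaches from about 350 to 875 mm from the base axis. Payload 15.5 kg.
Tool frame: the origin (TCP) lies between the finger pads; the fingertips stand 25 mm ahead of it and the grasp point (between the pads) lies 6 mm ahead of it (finger_overhang is the distance from the TCP to the fingertips, in mm); z points along the fingers, x is the direction in which the jaws open and shut, and the axes are right-handed (so a half turn about z gives the same grasp; the last joint's range is limited). The gripper opens to 85 mm and grips with 20 to 120 N. Pads are 22 mm wide; open, the fingers measure 114 mm over their backs; the gripper's body (76 mm by 85 mm) begins 54 mm behind the grasp point. The pads swing forward as they close: fully open they stand 13 mm farther back than shut.
Start: joints at [-1.383, 0.494, 1.345, -0, 1.302, -0.096], TCP at [174.405, -600.175, 256.277] pointing down, gripper open.
Joint ranges: [-2.91, 2.91], [-0.82, 2.16], [0.22, 2.67], [-1.22, 4.37], [0.12, 2.79], [-3.08, 3.08]. Speed limits (rad/s): [1.89, 1.89, 2.57, 3.01, 3.01, 3.01].

### API

Orientations are given as a unit quaternion [x, y, z, w].
In Python, from rig import * gives the robot as it stands. The module is installed in compiled form; this text tells all that it offers. Calls block until the motion is done:
- move_pose(position, orientation): joint-space move of the TCP to a pose.
- move_linear(position, orientation=None, rate=150, max_force=None): straight line of the TCP; orientation=None keeps the orientation; rate is the mean speed in mm/s. With max_force (N) it stops when the force on the tool has changed by that much, and returns True; else False.
- move_j(angles): joint-space move.
- grip(opening, newtons=None): finger opening in mm; newtons is the grip in N (None keeps the last); returns when the fingers have stopped.
- dwell(seconds).
- solve_ik(position, orientation): joint angles nearest the present ones, or None.
- observe(): the state.
- capture(name): name is "side" or "top"; returns a dict with "img" (400x640x3 uint8, red, green, blue), "vfov" (degrees; the focal length in pixels is half the picture's height over the tangent of half this angle, whatever the lens; pixels are square), "cx", "cy" (the principal point, pixels), "rvec" (rotation vector, rad) and "tvec" (3), from world to camera coordinates, as OpenCV has them. Camera axes: x right, y down, z forward; pixel columns grow to the right and rows downward; lengths in mm; the calibration is good to about 2 mm. A picture is of the moment at which its call begins. There is no depth.
A pose or a line that the arm cannot do raises IKError and nothing moves.
- hand_in(): hands the job in, once; it reports no verdict.
The state is a dict: "time_s": time; "joints": joint angles; "joint_vel": joint speeds; "joint_torque": joint torques, N m; "tool_pos": TCP position; "eef_rot": TCP orientation; "ft_force": force on the tool from outside, world axes, zero at the start; "wrist_torque": the same for the moment, N m; "width": finger opening in mm.
Only numpy, scipy, OpenCV 4.12 (cv2) and the standard library are available. Lean on these libraries where they do the work, as an engineer would, in place of code of your own. Each camera call takes 0.05 s, during which the arm holds its last target. There are 200 camera calls.

## Working session

There is one attempt and no reset: what is moved stays moved. The work goes in short steps, each a Python script; the robot and the scene stay as the last script left them, time stands still between calls to the robot, and variables do not carry over. Pictures are saved under pics/ and viewed, about 8 in all and at most 12, crops included, and the job is handed in when it is done.

```bash
mkdir -p pics; python3 - <<'E'
from rig import *
import cv2,numpy as np,json
for n in("top","side"):
    c=capture(n); cv2.imwrite(f"pics/{n}0.png",c["img"][:,:,::-1])
    print(n,c["vfov"],c["cx"],c["cy"],c["rvec"],c["tvec"])
    R=cv2.Rodrigues(np.array(c["rvec"],float))[0];print(-R.T@np.array(c["tvec"]).ravel())
o=observe();print(o["time_s"],o["tool_pos"],o["eef_rot"],o["ft_force"],o["width"])
E
```

```text
top 49.91778084817373 327.9636956827894 205.85623909305986 [ 2.1563913  -2.18284596  0.13281497] [ 126.37334967  582.07449188 1209.03008719]
[ 446.33140345  134.19955706 1264.63965085]
side 49.98206444466688 321.6376759940419 201.14456395406256 [ 0.26177265 -2.7894861   1.20734842] [ 571.92179472   60.27956859 1119.73972086]
[399.73306318 869.49521461 817.76326533]
0.1 [ 174.36239905 -599.89480375  255.75768136] [ 7.99699725e-01 -6.00399912e-01 -3.95097526e-04 -3.71652645e-04] [0.51121554 0.1204655  0.00317574] 85.75000916011341
```

View pics/top0.png

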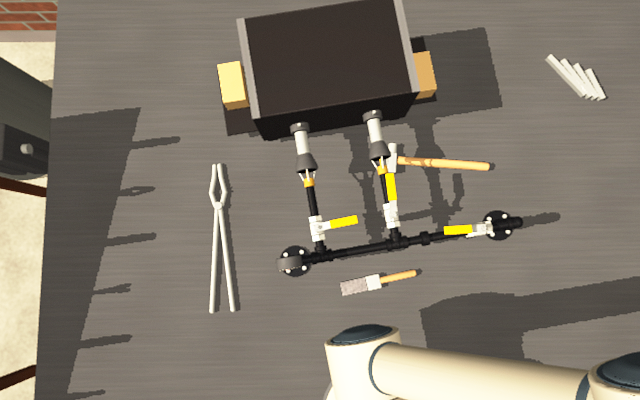

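View pics/side0.png

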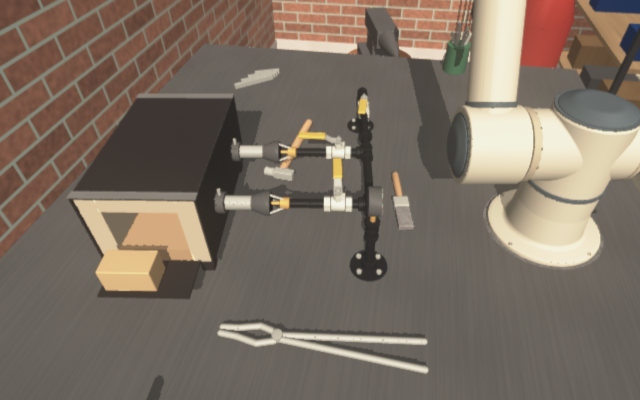

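Top view: the left burner cock (318,228) has its lever across the pipe, so it is shut. The right burner cock (391,215) is open with its lever up, and the main cock (485,229) is open with its lever to the left. I'll enlarge for measurements.

```bash
python3 - <<'E'
import cv2
a=cv2.imread("pics/top0.png")[160:280,270:530]; cv2.imwrite("pics/topc.png",cv2.resize(a,None,fx=3,fy=3,interpolation=2))
a=cv2.imread("pics/side0.png")[80:220,260:390]; cv2.imwrite("pics/sidec.png",cv2.resize(a,None,fx=4,fy=4,interpolation=2))
for n,r in(("top",(160,280,270,530)),("side",(80,220,260,390))):
    im=cv2.imread(f"pics/{n}0.png");m=cv2.inRange(cv2.cvtColor(im,cv2.COLOR_BGR2HSV),(24,170,120),(34,255,255));m[:r[0]]=0;m[r[1]:]=0;m[:,:r[2]]=0;m[:,r[3]:]=0
    k,l,s,c=cv2.connectedComponentsWithStats(m)
    for i in range(1,k):
        if s[i,4]>20:
            import numpy as np
            p=np.argwhere(l==i)[:,::-1].astype(np.float32);print(n,s[i],c[i],cv2.minAreaRect(p))
E
```

```text
top [378 166   7   8  27] [380.7037037  169.66666667] ((381.0, 169.5), (7.0, 6.0), 90.0)
top [385 173  12  28 232] [390.52586207 186.22844828] ((390.52313232421875, 186.18460083007812), (27.03957176208496, 8.434361457824707), 82.87498474121094)
top [304 178   7   9  24] [306.66666667 182.375     ] ((306.6764831542969, 181.7058868408203), (7.518604278564453, 5.3357834815979), 75.96376037597656)
top [330 215  28  13 223] [343.48878924 221.20627803] ((343.5384826660156, 221.19229125976562), (8.04076099395752, 26.86791229248047), 78.69007110595703)
top [444 225  28  10 230] [457.49565217 229.14782609] ((457.5, 229.5), (9.0, 27.0), 90.0)
```

View pics/topc.png

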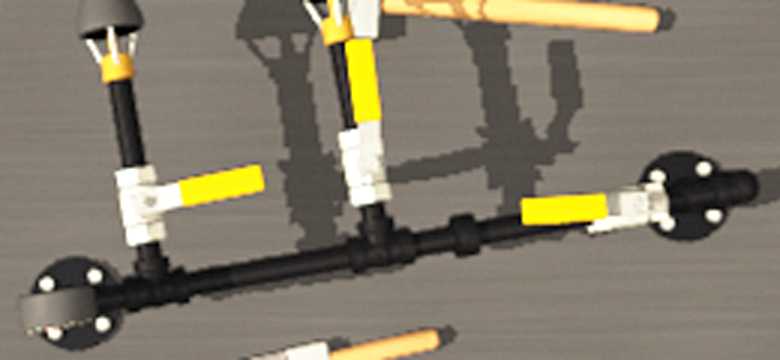

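View pics/sidec.png

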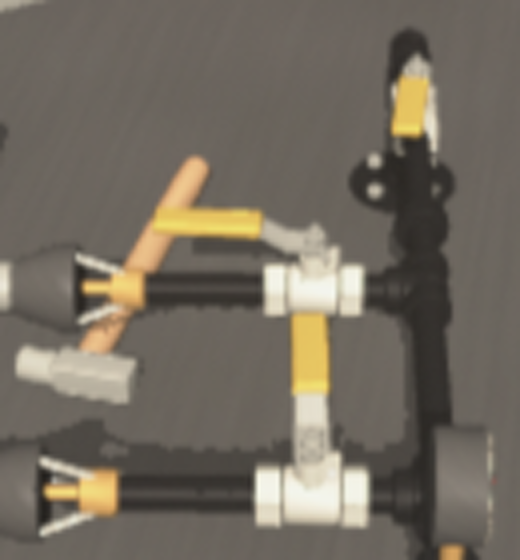

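```bash
cat > loc.py <<'E'
import numpy as np,cv2
from scipy.optimize import least_squares
def proj(c,P):
    f=200/np.tan(np.radians(c["vfov"])/2);K=np.array([[f,0,c["cx"]],[0,f,c["cy"]],[0,0,1.]])
    return cv2.projectPoints(np.array(P,float),np.array(c["rvec"],float),np.array(c["tvec"],float),K,None)[0].reshape(-1,2)
STEM=np.array([[0,-240],[75,-20],[75,180]]);Z0=np.array([np.pi/2,0,0])
def model(p):
    x,y,th,*q=p;R=np.array([[np.cos(th),-np.sin(th)],[np.sin(th),np.cos(th)]])
    W=lambda P,z:np.r_[R@np.array(P,float)+[x,y],z]
    S=lambda z:[W(STEM[i]+70*np.array([np.cos(Z0[i]-q[i]),np.sin(Z0[i]-q[i])]),z) for i in range(3)]
    return W,S
E
python3 - <<'E'
from rig import *;from loc import *
t,s=capture("top"),capture("side")
T=np.array([[457.5,229.1],[390.5,186.2],[343.5,221.2],[391.7,216.7],[316.3,228.7],[293.5,261],[498.3,225]])
S_=np.array([[362.5,106.5],[312,135.5],[337.75,168.25],[338.3,152.3],[337.8,203.5]])
def res(p):
    W,S=model(p);b=[W(STEM[1],130),W(STEM[2],130)]
    return np.r_[(proj(t,S(184)+b+[W((0,260),6),W((0,-345),6)])-T).ravel(),(proj(s,S(182)+b)-S_).ravel()]
r=least_squares(res,[500,0,0,0,0.1,1.57],loss="soft_l1")
print(r.x.round(3));print(res(r.x).reshape(-1,2).round(1))
W,S=model(r.x);print(np.array([W(k,180) for k in STEM]).round(1),np.array(S(180)).round(1))
np.save("p.npy",r.x)
E
```

```text
[ 4.67162e+02 -3.79890e+01  1.60000e-01  1.25000e-01 -6.23200e+00
  1.53800e+00]
[[-0.   0.3]
 [-0.2  0.5]
 [-0.2  0.5]
 [-1.  -1. ]
 [ 0.1 -0.1]
 [ 0.8  0.3]
 [-1.1  0.6]
 [-0.3 -0.9]
 [-0.3 -0.7]
 [-0.4 -1. ]
 [ 0.  -0.3]
 [ 0.1  0. ]]
[[ 505.4 -274.9  180. ]
 [ 544.4  -45.8  180. ]
 [ 512.5  151.7  180. ]] [[ 503.  -205.   180. ]
 [ 614.   -38.2  180. ]
 [ 526.    83.   180. ]]
```

```bash
cat > turn.py <<'E'
from rig import *
from loc import *
from scipy.spatial.transform import Rotation
x0,y0,th,*Q=np.load("p.npy")
W,_=model(np.load("p.npy"))
RAD,Z,UP=73,184,265
def pose(i,q,z,sgn=1):
    a=th+Z0[i]-q                       # world heading of the lever
    u=np.array([np.cos(a),np.sin(a),0]);t=sgn*np.array([np.sin(a),-np.cos(a),0])  # clockwise tangent
    zz=np.array([0,0,-1.]);M=np.c_[t,np.cross(zz,t),zz]
    return list(W(STEM[i],z)+RAD*u),list(Rotation.from_matrix(M).as_quat())
def show(m):
    o=observe();print(m,round(o["time_s"],2),np.round(o["tool_pos"],1),np.round(o["ft_force"],1),round(o["width"],1))
def turn(i,q0,sgn=1):
    grip(46,30)
    move_pose(*pose(i,q0,UP,sgn));show("above")
    if move_linear(*pose(i,q0,Z,sgn),rate=80,max_force=15):show("BLOCKED");return
    show("down")
    for q in np.arange(q0+.16,1.5,.16):
        if move_linear(*pose(i,q,Z,sgn),rate=60,max_force=30):show("HIT %.2f"%q);return
    show("arc")
    for q in np.arange(1.5,2.0,.04):
        if move_linear(*pose(i,q,Z,sgn),rate=25,max_force=12):break
    show("stop q=%.2f"%q)
def out(i,sgn=1):
    move_linear(*pose(i,1.571,Z,sgn),rate=40);show("centred")
    move_linear(*pose(i,1.571,UP,sgn),rate=100);show("up")
E
python3 - <<'E'
from turn import *
for i,q0 in((0,.12),(1,.05)):
  for s in(1,-1):
    print(i,s,[None if (j:=solve_ik(*pose(i,q,Z,s))) is None else np.round(j,2) for q in (q0,.9,1.8)])
E
```

```text
0 1 [array([-0.49,  0.46,  1.64, -0.  ,  1.04, -0.53]), array([-0.48,  0.53,  1.5 , -0.  ,  1.11,  0.26]), array([-0.54,  0.59,  1.38, -0.  ,  1.17,  1.1 ])]
0 -1 [array([-0.49,  0.46,  1.64, -0.  ,  1.04,  2.61]), array([-0.48,  0.53,  1.5 , -0.  ,  1.11, -2.88]), array([-0.54,  0.59,  1.38, -0.  ,  1.17, -2.05])]
1 1 [array([-0.16,  0.56,  1.45, -0.  ,  1.14,  1.3 ]), array([-0.26,  0.54,  1.48, -0.  ,  1.12,  2.05]), array([-0.32,  0.48,  1.61, -0.  ,  1.05,  2.89])]
1 -1 [array([-0.16,  0.56,  1.45, -0.  ,  1.14, -1.84]), array([-0.26,  0.54,  1.48, -0.  ,  1.12, -1.09]), array([-0.32,  0.48,  1.61, -0.  ,  1.05, -0.26])]
```

```bash
sed -i 's/max_force=12):break/max_force=12) or np.linalg.norm(observe()["ft_force"])>25:break/' turn.py
python3 - <<'E'
from turn import *
turn(0,.12,1)
for n in("top",):
    c=capture(n);cv2.imwrite("pics/t1.png",cv2.resize(c["img"][120:300,250:550,::-1],None,fx=2.5,fy=2.5))
E
```

```text
above 2.54 [ 502.3 -202.8  265. ] [-0.3 -0.2 -0.4] 46.0
down 3.7 [ 502.8 -202.1  184.5] [ 0.2 -0.7 -0.9] 46.0
arc 6.43 [ 574.4 -251.2  184. ] [ 0.3  0.2 -0.1] 46.1
stop q=1.78 8.68 [ 578.1 -275.5  183.6] [0.7 7.9 7.5] 45.7
```

View pics/t1.png

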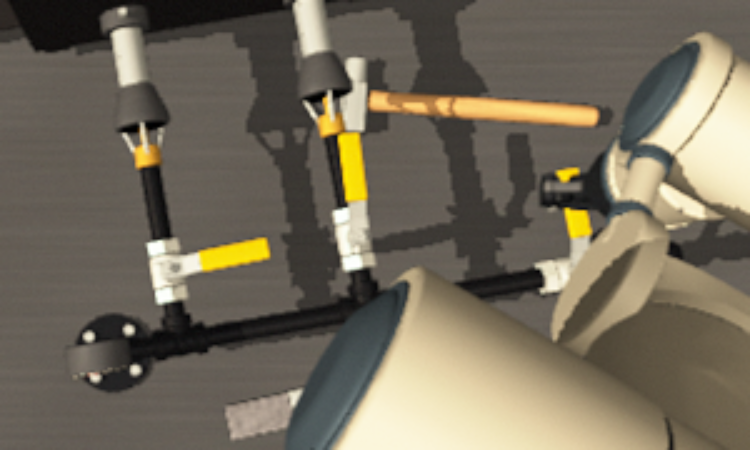

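```bash
python3 - <<'E'
from turn import *
print(move_linear(*pose(0,1.88,Z,1),rate=25,max_force=25));show("push")
dwell(.3);show("push")
out(0,1)
move_pose(*pose(1,.05,UP,-1))
c=capture("side");cv2.imwrite("pics/s2.png",cv2.resize(c["img"][60:260,220:460,::-1],None,fx=3,fy=3))
c=capture("top");cv2.imwrite("pics/t2.png",cv2.resize(c["img"][120:300,250:550,::-1],None,fx=2.5,fy=2.5))
E
```

```text
True
push 9.0 [ 577.3 -275.3  183.4] [0.1 9.4 8.5] 46.0
push 9.3 [ 577.4 -275.3  183.4] [0.5 9.6 8.8] 46.3
centred 9.77 [ 577.6 -263.6  184.1] [0.2 0.3 0.2] 46.3
up 10.72 [ 577.2 -263.1  264.3] [0.5 0.3 0.2] 46.0
```

View pics/t2.png

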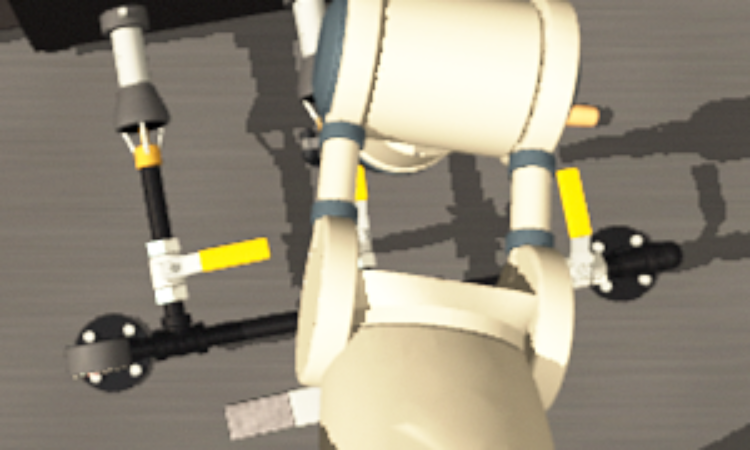

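View pics/s2.png

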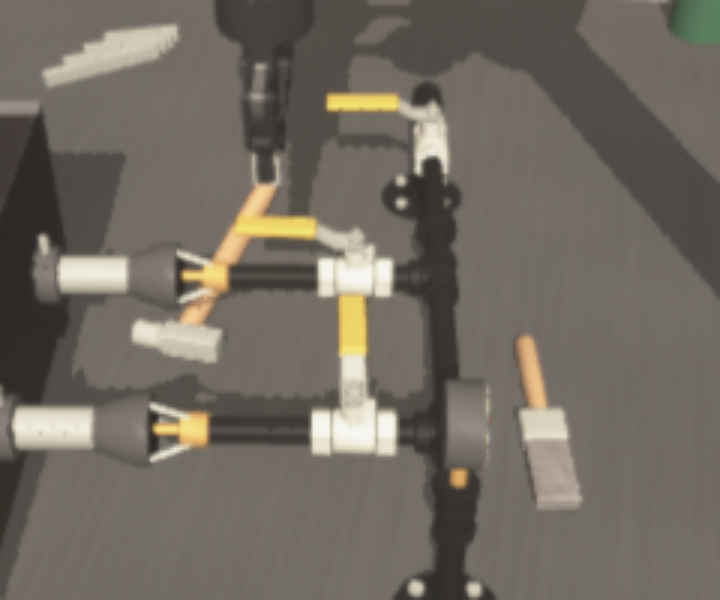

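Main lever now at (479,201) in the top view, perpendicular to the header; the burner lever is untouched. I'll quantify main's angle before going on.

```bash
cat > chk.py <<'E'
from turn import *
p=np.load("p.npy")
def angs(n,save=None):
    c=capture(n);im=np.ascontiguousarray(c["img"][:,:,::-1])
    if save:cv2.imwrite(save,im)
    m=cv2.inRange(cv2.cvtColor(im,cv2.COLOR_BGR2HSV),(20,150,100),(34,255,255))
    k,l,s,ce=cv2.connectedComponentsWithStats(m)
    for i in range(3):
        def P(q):
            v=p.copy();v[3+i]=q;return proj(c,[model(v)[1](184 if n=="top" else 182)[i]])[0]
        d,q,j=min((np.hypot(*(P(q)-ce[j])),q,j) for q in np.arange(-.1,1.8,.005) for j in range(1,k) if s[j,4]>60)
        print(n,i,"q=%.3f"%q,"resid px %.1f"%d,"area",s[j,4])
E
python3 - <<'E'
from chk import *
angs("top");angs("side")
E
```

```text
top 0 q=1.570 resid px 0.5 area 261
top 1 q=-0.100 resid px 54.5 area 251
top 2 q=1.525 resid px 0.3 area 251Traceback (most recent call last):
  File "<stdin>", line 2, in <module>
  File "chk.py", line 11, in angs
    d,q,j=min((np.hypot(*(P(q)-ce[j])),q,j) for q in np.arange(-.1,1.8,.005) for j in range(1,k) if s[j,4]>60)
          ~~~^^^^^^^^^^^^^^^^^^^^^^^^^^^^^^^^^^^^^^^^^^^^^^^^^^^^^^^^^^^^^^^^^^^^^^^^^^^^^^^^^^^^^^^^^^^^^^^^^
ValueError: min() iterable argument is empty
```

Main is shut (q = 1.570, at its stop). Next is the open burner cock.

```bash
sed -i 's/(20,150,100)/(17,120,90)/' chk.py
python3 - <<'E'
from chk import *
turn(1,.05,-1)
print(move_linear(*pose(1,1.88,Z,-1),rate=25,max_force=20));dwell(.2);show("push")
t=np.array(observe()["tool_pos"])-W(STEM[1],0);print("jaw q",th-np.arctan2(t[1],t[0]))
out(1,-1)
move_j([-1.383,0.494,1.345,0,1.302,-0.096]);show("home")
angs("top","pics/t3.png")
angs("side","pics/s3.png")
a=np.vstack([cv2.imread("pics/t3.png")[100:320,150:550],cv2.imread("pics/s3.png")[60:260,150:550]])
cv2.imwrite("pics/f3.png",cv2.resize(a,None,fx=1.4,fy=1.4))
E
```

```text
above 13.81 [616.9 -37.7 265. ] [ 0.9 -0.   0. ] 46.2
down 14.97 [617.3 -37.8 184.6] [-0.4  0.   0.5] 46.1
arc 18.04 [ 562.  -116.7  184. ] [ 0.5  0.2 -0.6] 45.9
stop q=1.74 19.83 [ 546.5 -117.8  184.2] [ 8.4  4.1 -5.4] 45.7
True
push 20.29 [ 546.8 -117.5  184.3] [ 8.8  3.2 -1.2] 45.9
jaw q 1.697075699623288
centred 20.7 [ 555.6 -117.9  183.8] [ 0.5  0.4 -0.4] 46.4
up 21.66 [ 555.7 -117.8  264.4] [ 0.3 -0.9 -0.4] 46.1
home 23.86 [ 175.7 -600.2  256.2] [0.1 0.4 0.4] 45.7
top 0 q=1.565 resid px 0.4 area 270
top 1 q=1.560 resid px 0.3 area 263
top 2 q=1.530 resid px 0.3 area 262
side 0 q=1.515 resid px 0.3 area 119
side 1 q=1.560 resid px 0.1 area 119
side 2 q=1.530 resid px 0.4 area 174
```

View pics/f3.png

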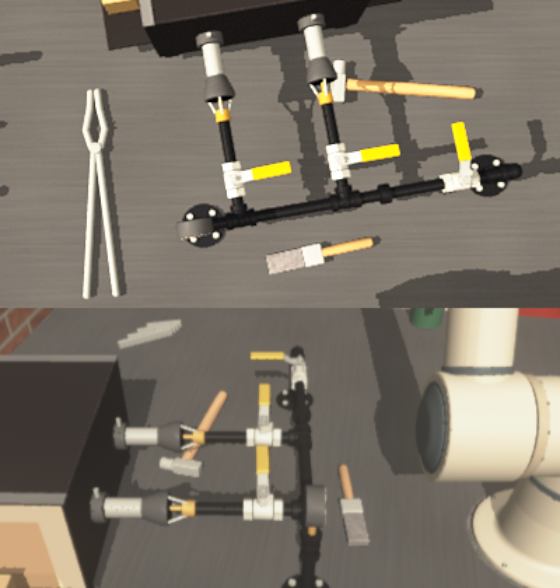

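```bash
python3 -c "
from rig import *
hand_in()"
```

```text
the job is handed in; nothing more can be done
```

The forge is shut down and the job is handed in. I turned the main gas cock fully shut first, then the right-hand burner cock, which was the one still burning. The arm finished clear of everything at 23.9 s, against the 51 s limit.

**Stops:** Each lever was pushed against its stop until the force limit tripped. A second, firmer push of 20–25 N moved neither of them further.

| Cock | Angle, top camera (rad) | Angle, side camera (rad) |
|---|---|---|
| Main | 1.565 | 1.515 |
| Right burner (was open) | 1.560 | 1.560 |
| Left burner (left as it was) | 1.530 | 1.530 |

- **Left burner:** it was not touched. It read 1.538 before I started, which is the same within camera error.
- **Tools:** the hammer, wire brush and tongs look undisturbed in the last pictures.
- **Disagreements:** the side camera reads the main cock about 0.05 rad lower than the top camera. The fingers' position at the right burner's stop was about 0.04 rad lower than expected. I put both down to calibration error, because the repeat pushes found a solid stop.

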